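# Alternate the cone washers on the press spindle

### The job

The pressure spindle of the print studio's bench press stands upright on its round foot with the first steel cone washer already on it, hollow side down. Add two more so that the faces alternate: first put on the steel cone washer that lies with its red hollow side up, keeping it hollow side up, then on top of it the loose steel one that lies hollow side down, keeping it hollow side down, both threaded on the spindle, fully down, lying flat and let go. Leave the small brass cone washer where it lies.

Things in the scene. Friction and masses are not known exactly. Their poses are not given: they have to be found in the camera images.
- spindle: fixed upright brass rod, 16 mm thick, on a dark round foot 84 mm wide, 16 mm high. Origin: centre of the foot's underside; z up along the rod. Rod straight to 74 mm above the origin, then tapers to a 6 mm tip at 90 mm. A first steel cone washer, fixed, hollow down, fills 16 to 34 mm; its flat top is a ring 26 to 40 mm wide. Fully down, the next washer's centre is at 43 mm, the last one's at 61 mm.
- hollow_up_mid (a point): loose steel cone washer, hollow side up, red inside showing from above; about 0.12 kg, 56 mm outer diameter, 18 mm high, 26 mm bore. The point is its centre, half-way up (9 mm above its underside); z up. Its wide rim, a straight band 56 mm across and 9 mm high, is at the top (9 to 18 mm above the underside); it narrows to a flat ring 40 mm wide on which it rests.
- hollow_down_mid (a point): loose steel cone washer of the same size and weight, hollow side down: only bare steel cone and bore show from above. The point is its centre, half-way up (9 mm above its underside); z up. Its wide rim, a straight band 56 mm across and 9 mm high, is at the bottom (0 to 9 mm above the underside); above it narrows to a flat ring 40 mm wide.
- brass_washer_mid (a point): smaller loose brass cone washer, not for this stack, lying hollow side up, brass inside and out; 42 mm outer diameter, 14 mm high. The point is its centre, half-way up; z points up.

How it is judged (in metres and radians):
On the way:
1. the hollow-up washer is down on the first washer, threaded on the spindle, hollow side up (horizontal distance between hollow_up_mid and spindle below 0.01 m and z of hollow_up_mid in the frame of spindle between 0.038 and 0.048 m and angle between hollow_up_mid's own z axis and vertical below 0.17 rad), for 0.2 s.
At the end, for the whole second after the job is handed in: Both loose steel cone washers stay threaded on the spindle: the hollow-up one on the first washer (centre 43 mm above the foot's underside), the hollow-down one on it (centre 61 mm), facing as they lay; heights within 5 mm, 10 mm from the axis, 0.17 rad from flat (all of step 1 and horizontal distance between hollow_down_mid and spindle below 0.01 m and z of hollow_down_mid in the frame of spindle between 0.056 and 0.066 m and angle between hollow_down_mid's own z axis and vertical below 0.17 rad); the robot touches nothing.
It fails at once if the small brass washer is moved by more than 30 mm (distance of brass_washer_mid from where it was at the start of the episode above 0.03 m).
It also fails if it takes over 56 s, if anything falls off the work surface, if the arm or the gripper's body presses on something with over 40 N, if the wrist force passes 120 N, or if a joint passes its speed limit or range.

### The arm

A 6-joint arm with a two-finger parallel gripper is mounted at the origin on the work surface. World frame = base frame: x ahead of the robot, y to its left, z up, the work surface at z = 0. Lengths are in m, angles in degrees, forces in N, time in s.
With the tool pointing down it reaches from about 0.325 to 0.85 m from the base axis. Payload 15.5 kg.
Tool frame: the origin (TCP) lies at the very end of the fingers, on their centre line; the grasp point (between the pads) lies arm.grip_depth behind it (arm.grip_depth is the distance from the TCP to the grasp point, in m); z points along the fingers, y is the line along which they close (so a half turn about z gives the same grasp; the last joint's range is limited). The gripper opens to 91 mm and grips with 3 to 60 N. Pads are 32 mm wide; open, the fingers measure 118 mm over their backs; the gripper's body (76 mm by 178 mm) begins 60 mm behind the grasp point.
Start: joints at [64.716, 28.281, 77.091, -0, 74.628, -5.472], TCP at [0.212, 0.588, 0.214] pointing down, gripper open.
Joint ranges: [-166.48, 166.48], [-47.26, 123.95], [12.59, 153.08], [-70.14, 250.14], [6.76, 159.57], [-176.63, 176.63]. Speed limits (degrees/s): [108.29, 108.29, 147.25, 172.46, 172.46, 172.46].

### API

Orientations are given as a 3x3 rotation matrix whose columns are the frame's x, y, z axes.
In Python, from rig import arm gives the robot as it stands. Calls block until the motion is done:
- arm.move_to(position, orientation): joint-space move of the TCP to a pose.
- arm.move_l(position, orientation=None, feed=0.15): straight line of the TCP; orientation=None keeps the orientation; feed is the mean speed in m/s.
- arm.move_joints(angles): joint-space move.
- arm.grip(opening): finger opening in m; the grip force is fixed at half the most; returns when the fingers have stopped.
- arm.sleep(seconds).
- arm.solve_ik(position, orientation): joint angles nearest the present ones, or None.
- arm.snapshot(name): name is "side" or "top"; returns the picture (400x640x3 uint8, red, green, blue); there is no depth.
- arm.get_calibration(name): a dict with "intrinsics" (3x3 intrinsics, pixels), "cam_to_world" (4x4, takes a point from camera to world coordinates). Camera axes: x right, y down, z forward; pixel columns grow to the right and rows downward; lengths in m; the calibration is good to about 2 mm. A picture is of the moment at which its call begins. get_calibration takes no time and is no camera call.
A pose or a line that the arm cannot do raises arm.Unreachable and nothing moves.
- arm.sign_off(): hands the job in; it is judged then, once.
Readings, each from a call of its own:
- arm.current_t(): time.
- arm.current_joint_positions(): joint angles.
- arm.current_dq(): joint speeds.
- arm.current_tau(): joint torques, N m.
- arm.current_ee_pos(): TCP position.
- arm.current_tool_rot(): TCP orientation.
- arm.current_force(): force on the tool from outside, world axes, zero at the start.
- arm.current_torque(): the same for the moment, N m.
- arm.current_width(): finger opening in m.
- arm.current_grasp_force(): force on a finger pad.
Only numpy, scipy, OpenCV 4.12 (cv2) and the standard library are available. Lean on these libraries where they do the work, as an engineer would, in place of code of your own. Each camera call takes 0.05 s, during which the arm holds its last target. There are 200 camera calls.

## Working session

There is one attempt and no reset: what is moved stays moved. The work goes in short steps, each a Python script; the robot and the scene stay as the last script left them, time stands still between calls to the robot, and variables do not carry over. Pictures are saved under pics/ and viewed, at most 10 in all, crops included, and the job is handed in when it is done.

```bash
mkdir -p pics
python3 - <<'E'
from rig import arm
import cv2,numpy as np
for n in("top","side"):
    cv2.imwrite(f"pics/{n}0.png",arm.snapshot(n)[:,:,::-1]); c=arm.get_calibration(n); print(n,np.round(c["intrinsics"],1).tolist(),np.round(c["cam_to_world"],3).tolist())
print(arm.grip_depth,arm.current_t(),arm.current_tool_rot())
E
```

```text
top [[460.2, 0.0, 319.2], [0.0, 460.2, 203.6], [0.0, 0.0, 1.0]] [[0.012, -0.995, 0.097, 0.445], [-1.0, -0.013, -0.005, 0.0], [0.006, -0.097, -0.995, 0.991], [0.0, 0.0, 0.0, 1.0]]
side [[423.4, 0.0, 308.5], [0.0, 423.4, 197.8], [0.0, 0.0, 1.0]] [[0.919, -0.286, 0.273, 0.314], [-0.395, -0.689, 0.608, -0.51], [0.014, -0.666, -0.746, 0.649], [0.0, 0.0, 0.0, 1.0]]
0.0188 0.1 [[-9.40803317e-01  3.38952565e-01 -5.26068549e-04]
 [ 3.38952942e-01  9.40802767e-01 -1.02826167e-03]
 [ 1.46394816e-04 -1.14570447e-03 -9.99999333e-01]]
```

View pics/top0.png

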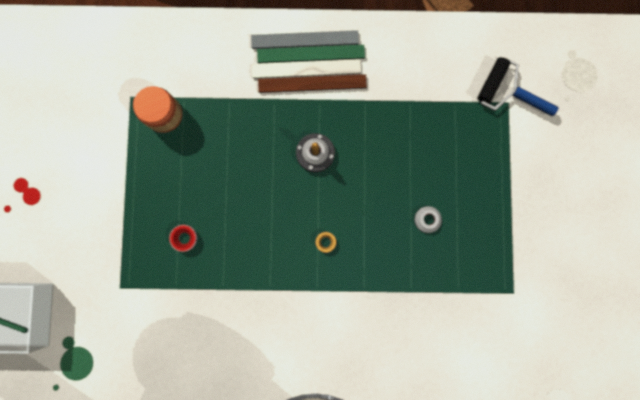

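View pics/side0.png

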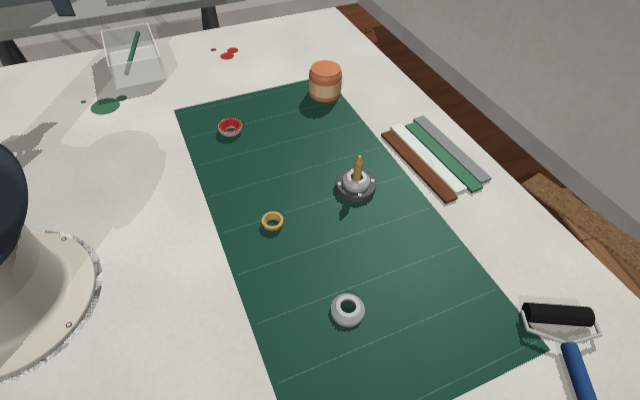

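```bash
cat > h.py <<'E'
from rig import arm
import cv2,numpy as np
def ray(n,uv):
    c=arm.get_calibration(n); T=np.array(c["cam_to_world"]); d=T[:3,:3]@np.linalg.inv(c["intrinsics"])@[uv[0],uv[1],1]
    return T[:3,3],d/np.linalg.norm(d)
def plane(n,uv,z):
    o,d=ray(n,uv); return o+d*(z-o[2])/d[2]
def tri(a,b):
    o1,d1=ray("top",a); o2,d2=ray("side",b)
    s=np.linalg.lstsq(np.c_[d1,-d2],o2-o1,rcond=None)[0]
    p,q=o1+s[0]*d1,o2+s[1]*d2; return (p+q)/2,np.linalg.norm(p-q)
def blob(img,uv,kind,r=32):
    h=cv2.cvtColor(img,cv2.COLOR_RGB2HSV); H,S,V=[h[...,i].astype(int) for i in range(3)]
    m={"red":((H<8)|(H>172))&(S>90)&(V>60)|(S<70)&(V>100),"brass":(H>8)&(H<32)&(S>90)&(V>90),"steel":(S<70)&(V>80),"foot":(S<90)&(V>35)}[kind].astype(np.uint8)
    w=np.zeros_like(m); cv2.circle(w,(int(uv[0]),int(uv[1])),r,1,-1); m*=w
    cs=cv2.findContours(m,cv2.RETR_EXTERNAL,cv2.CHAIN_APPROX_NONE)[0]
    return cv2.convexHull(max(cs,key=cv2.contourArea))
def circ(n,hull,z):
    p=np.array([plane(n,q,z)[:2] for q in hull[:,0]]).astype(np.float32)
    e=cv2.fitEllipse(p); return np.round(e[0],4),np.round(e[1],4)
E
python3 - <<'E'
from h import *
t=cv2.cvtColor(cv2.imread("pics/top0.png"),4); s=cv2.cvtColor(cv2.imread("pics/side0.png"),4)
for k,a,b,z in(("red",(183,238),(230,127),.018),("steel",(428,219),(348,310),.006),("brass",(326,242),(272,222),.014),):
    print(k,circ("top",blob(t,a,k),z),circ("side",blob(s,b,k),z))
print("foot",circ("top",blob(t,(316,154),"foot",26),.016))
ht,hs=blob(t,(316,150),"brass",14)[:,0],blob(s,(358,168),"brass",22)[:,0]
print(ht.min(0),ht.max(0),hs.min(0),hs.max(0))
print("steel first washer top",circ("top",blob(t,(316,152),"steel",18),.025))
tip=hs[hs[:,1]==hs[:,1].min()].mean(0)
print(tip,plane("side",tip,.09))
for p in ((316,145),):print(plane("top",p,.09))
a=cv2.resize(t[115:195,270:360],None,fx=6,fy=6)[:,:,::-1]; b=cv2.resize(s[140:220,310:400],None,fx=6,fy=6)[:,:,::-1]
cv2.imwrite("pics/sp.png",cv2.resize(np.hstack([a,b]),(790,351)))
E
```

```text
red (array([0.464 , 0.2824]), array([0.0563, 0.0563])) (array([0.4632, 0.2827]), array([0.0568, 0.0671]))
steel (array([ 0.5116, -0.2381]), array([0.0581, 0.0598])) (array([ 0.5115, -0.2362]), array([0.0567, 0.0623]))
brass (array([ 0.4598, -0.0191]), array([0.0444, 0.0452])) (array([ 0.4596, -0.0186]), array([0.0417, 0.047 ]))
foot (array([0.6516, 0.0056]), array([0.0855, 0.087 ]))
[311 143] [318 149] [353 155] [362 180]
steel first washer top (array([0.6486, 0.0031]), array([0.0711, 0.0761]))
[359.5 155. ] [0.65490253 0.01061949 0.09      ]
[0.65037904 0.00319165 0.09      ]
```

View pics/sp.png

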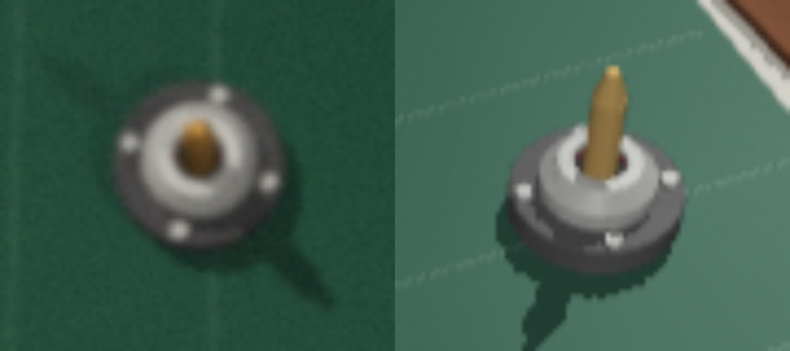

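The red washer is at about (183,238) in the top view, the loose steel one at (428,219), brass at (326,242), and the spindle tip at (315,143) top and (359,156) side. The sizes and both views agree, so I'll pick the red washer next.

```bash
cat >> h.py <<'E'
def R(az):
    c,s=np.cos(az),np.sin(az); return np.array([[-s,c,0],[c,s,0],[0,0,-1.]])
def pick(xy,z=.004):
    r=R(np.arctan2(xy[1],xy[0]))
    arm.grip(.085); arm.move_to([*xy,.12],r); arm.move_l([*xy,z],r,.1)
    arm.grip(.03); print("w",arm.current_width(),arm.current_grasp_force(),arm.current_ee_pos())
    arm.move_l([*xy,.18],r,.15); print("lift",arm.current_width(),arm.current_force(),arm.current_t())
E
python3 - <<'E'
from h import *
print("tip",tri((315.3,143.3),(359.4,156)),"foot",plane("top",(315.8,152.3),.016))
pick((.4637,.2825))
r=R(np.arctan2(.0045,.651)); arm.move_to([.651,.0045,.25],r)
for n in("top","side"): cv2.imwrite(f"pics/{n}1.png",arm.snapshot(n)[:,:,::-1])
s=cv2.imread("pics/side1.png"); cv2.imwrite("pics/s1c.png",cv2.resize(s[40:220,260:460],(800,600)[:1]+(600,) if 0 else (660,594)))
E
```

```text
tip (array([0.65223568, 0.00492385, 0.09331665]), np.float64(0.0016868836674085598)) foot [0.65121876 0.00367462 0.016     ]
w 0.05537463961326993 30.0006120884791 [0.46384334 0.28257296 0.00412555]
lift 0.05504259506450016 [-0.29742885  0.67971327 -0.89186155] 5.15
```

View pics/s1c.png

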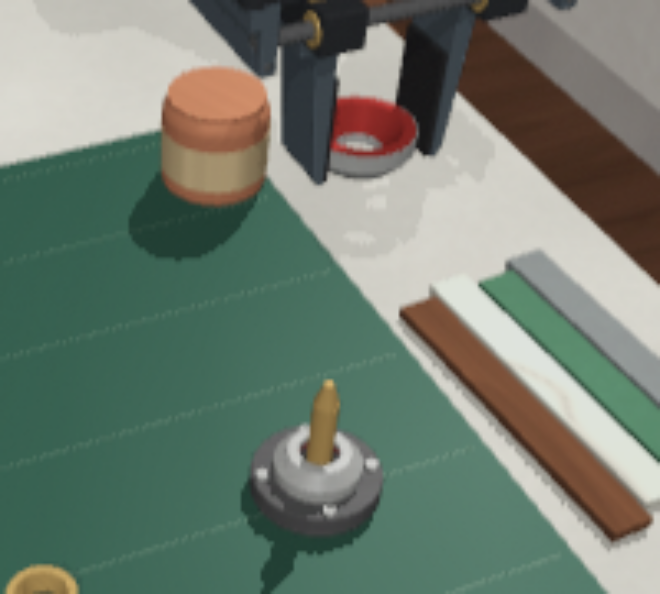

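The red washer is held flat, hollow side up, and the spindle is clear below it at crop (325,385). I'll lower it with force checks.

```bash
cat >> h.py <<'E'
def place(xy,z):
    r=R(np.arctan2(xy[1],xy[0])); arm.move_l([*xy,z+.065],r,.15); f0=arm.current_force()
    for zz in np.arange(z+.055,z-.0035,-.006).tolist()+[z-.001]:
        if zz<z-.0015: continue
        arm.move_l([*xy,zz],r,.06); f=arm.current_force()-f0; print(round(zz-z,4),np.round(f,1))
        if np.linalg.norm(f)>12: print("contact"); return False
    return True
def release(xy):
    arm.grip(.075); p=arm.current_ee_pos(); print(p,arm.current_width()); arm.move_l([p[0],p[1],.2],None,.15); print(arm.current_t())
E
python3 - <<'E'
from h import *
xy=(.6515,.0045)
print(place(xy,.038), arm.current_ee_pos(),arm.current_width())
E
```

```text
0.055 [-1.6  0.8  0.5]
0.049 [-0.2 -0.3 -0.4]
0.043 [-0.7 -0.2  0.3]
0.037 [-0.6  0.2 -0.1]
0.031 [-1.4  0.1 -0.3]
0.025 [-0.9  0.1  0.7]
0.019 [-1.1  0.5 -0.3]
0.013 [-0.3  0.3  0.5]
0.007 [-0.3  0.5  0.7]
0.001 [-0.4  0.8 -0.3]
-0.001 [-4.1  0.3 14.9]
contact
False [0.65162689 0.00448474 0.03798213] 0.05539279750990708
```

Contact came at exactly the expected height, so I'll release, pick the steel washer, and look at the stack with it in hand.

Run:
```python
from h import *
xy=(.6515,.0045)
release(xy)
pick((.5116,-.2375),.003)
arm.sleep(.1)
t,s=arm.snapshot("top"),arm.snapshot("side")
print(circ("top",blob(t,(316,149),"red",22),.052))
a=cv2.resize(t[105:195,265:365],(400,360)); b=cv2.resize(s[130:220,310:410],(400,360))
cv2.imwrite("pics/st1.png",np.hstack([a,b])[:,:,::-1]); cv2.imwrite("pics/s2.png",s[:,:,::-1])
```

```text
[0.6514606  0.00450922 0.0368946 ] 0.07478020343476201
12.2333
w 0.0542230456675027 30.000626577493676 [ 0.51158989 -0.23749548  0.00310599]
lift 0.05371630143227201 [-0.17672708  0.18264572 -2.40992159] 16.9667
(array([0.6522, 0.0072]), array([0.0577, 0.0651]))
```

View pics/st1.png

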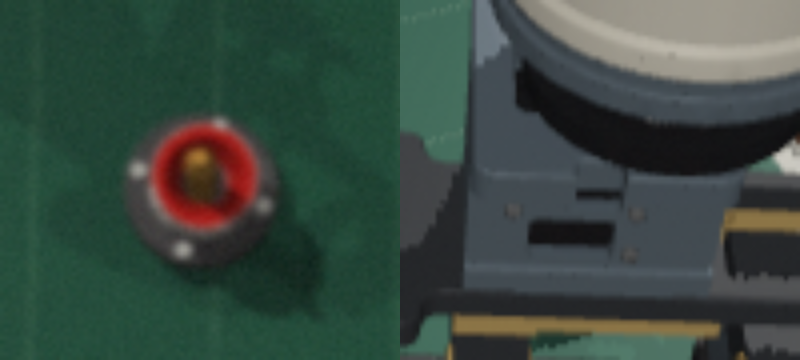

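View pics/s2.png

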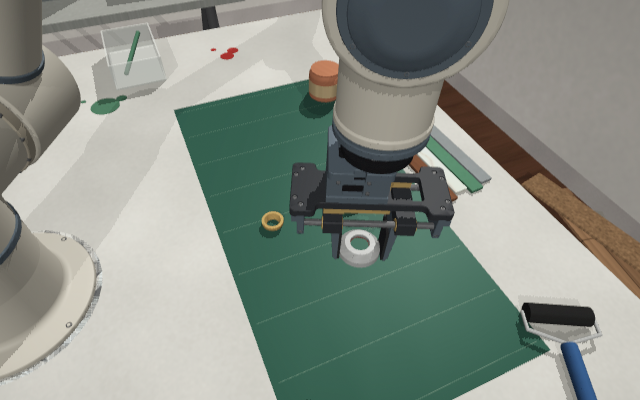

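The red washer sits on the spindle around the rod, with its centre at crop (204,175). The steel washer is held flat, hollow side down, at (360,246). I'll move it over the spindle and lower it.

Run:
```python
from h import *
xy=(.6515,.0045)
arm.move_to([*xy,.25],R(np.arctan2(xy[1],xy[0])))
print(place(xy,.055), arm.current_ee_pos(),arm.current_width(),arm.current_t())
```

```text
0.055 [-0.9 -0.4 -2.4]
0.049 [-1.   0.2 -1.5]
0.043 [-0.7  0.4 -0.6]
0.037 [-1.   1.7 -0.5]
0.031 [-0.1  0.   0.1]
0.025 [-1.4  0.8 -0.7]
0.019 [-0.8  1.2 -1.1]
0.013 [-0.9  1.5 -0.5]
0.007 [-1.   0.  -0.8]
0.001 [-0.3  0.6 -0.6]
-0.001 [-3.7  0.8 11.7]
contact
False [0.65159836 0.0044516  0.05484127] 0.05380014658349406 22.1083
```

Run:
```python
from h import *
release(0)
arm.move_to([.45,.3,.3],R(.58))
t,s=arm.snapshot("top"),arm.snapshot("side")
print(circ("top",blob(t,(316,147),"steel",22),.058))
a=cv2.resize(t[105:195,265:365],(400,360)); b=cv2.resize(s[130:220,310:410],(400,360))
cv2.imwrite("pics/st2.png",np.hstack([a,b])[:,:,::-1]); print(arm.current_t())
```

```text
[0.65147618 0.00451745 0.05393775] 0.07546263559270316
23.7583
(array([0.6501, 0.0051]), array([0.0633, 0.0741]))
25.25
```

View pics/st2.png

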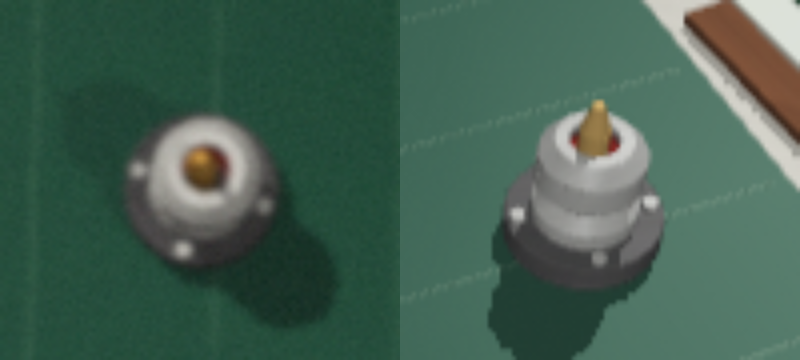

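Both washers are threaded and flat: the rod tip shows through the bore at crop (597,105) and the rims meet at about (590,190). The arm is clear, so I'm handing in.

```bash
python3 -c "
from rig import arm
print(arm.sign_off())"
```

```text
the job is handed in; nothing more can be done
None
```

The job is handed in at about 25 s: both steel washers are on the spindle, fully down and flat (hollow side up, then hollow side down), and I left the brass one alone; no verdict came back.

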